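Gauge the bearing race, then offer up the ball on its tray

ROBOT

A 6-joint arm with a two-finger parallel gripper is mounted at the origin on the work surface. World frame = base frame: x ahead of the robot, y to its left, z up, the work surface at z = 0. Lengths are in m, angles in rad, forces in N, time in s.
With the tool pointing down it reaches from about 0.375 to 0.975 m from the base axis. Payload 3.8 kg.
Tool frame: the origin (TCP) lies midway between the tips of the shut fingers; the grasp point (between the pads) lies 19 mm behind it; z points along the fingers, y is the line along which they close (so a half turn about z gives the same grasp; the last joint's range is limited). The gripper opens to 88 mm and grips with 3 to 60 N. Pads are 18 mm wide; open, the fingers measure 123 mm over their backs; the gripper's body (75 mm by 187 mm) begins 45 mm behind the grasp point.
Start: joints at [1.137, 0.264, 1.604, -0, 1.274, -0.037], TCP at [0.261, 0.623, 0.239] pointing down, gripper open.
Joint ranges: [-2.63, 2.63], [-0.94, 2.18], [0.31, 2.57], [-1.31, 4.45], [0, 2.66], [-2.55, 2.55]. Speed limits (rad/s): [2.57, 2.57, 3.14, 3.14, 3.14, 3.14].

INTERFACE

Orientations are given as a rotation vector (axis times angle).
In Python, from plant import r, move_gripper, kin, vision, ticket, status gives the robot as it stands. Calls block until the motion is done:
- r.reach(position, orientation): joint-space move of the TCP to a pose.
- r.line_to(position, frame=None, rate=0.15, force_limit=None): straight line of the TCP; frame=None keeps the orientation; rate is the mean speed in m/s. With force_limit (N) it stops when the force on the tool has changed by that much, and returns True; else False.
- r.move_j(angles): joint-space move.
- move_gripper(opening, grip_force=None): finger opening in m; grip_force is the grip in N (None keeps the last); returns when the fingers have stopped.
- r.hold(seconds).
- kin.inverse_kinematics(position, orientation): joint angles nearest the present ones, or None.
- vision.snapshot(name): name is "scene" or "top"; returns a dict with "img" (420x560x3 uint8, red, green, blue), "fx", "fy", "cx", "cy" (pixels), "cam_to_world" (4x4, takes a point from camera to world coordinates). Camera axes: x right, y down, z forward; pixel columns grow to the right and rows downward; lengths in m; the calibration is good to about 2 mm. A picture is of the moment at which its call begins. There is no depth.
A pose or a line that the arm cannot do raises r.MotionError and nothing moves.
- ticket.finish_job(): hands the job in; it is judged then, once.
Readings, each from a call of its own:
- status.read_time_s(): time.
- status.read_joint_pos(): joint angles.
- status.read_qvel(): joint speeds.
- status.read_effort(): joint torques, N m.
- status.read_position(): TCP position.
- status.read_tcp_rot(): TCP orientation.
- status.read_wrist_force(): force on the tool from outside, world axes, zero at the start.
- status.read_ft_torque(): the same for the moment, N m.
- status.read_opening(): finger opening in m.
- status.read_gripper_force(): force on a finger pad.
Only numpy, scipy, OpenCV 4.12 (cv2) and the standard library are available. Lean on these libraries where they do the work, as an engineer would, in place of code of your own. Each camera call takes 0.05 s, during which the arm holds its last target. There are 200 camera calls.

TASK

Slide the bench caliper's jaw shut on the loose bearing race until it nips the race firmly against the fixed anvil, and leave it closed there. Then pick up the ball tray by its handle, keeping the loose ball in its pocket, and finish while holding it still and level with the ball's pocket straight over the race, the tray's underside about 15 cm above the trolley top, so the mechanic can match ball to race. Do not force the caliper hard, and leave the other things where they are.

Things in the scene. Friction and masses are not known exactly. Their poses are not given: they have to be found in the camera images.
- anvil: Origin: middle of the flat inner face of the bench caliper's fixed anvil, 34 mm above the trolley. The anvil is a steel block 50 mm wide at the caliper's -y end, top 46 mm above the trolley. Axes are the caliper's: +y runs along the bed from the anvil towards the sliding jaw, z up.
- jaw_tab (a point): Middle of the sliding jaw's upright thumb tab, 73 mm above the trolley: steel plate 12 mm thick along caliper y, 26 mm wide, from 46 to 90 mm above the trolley. Below it the jaw is a block 50 mm wide, 14 mm thick, from 22 to 46 mm above the trolley; its flat face towards the race is 7 mm from the tab's middle. Caliper axes; it shuts towards -y.
- jaw (a joint): Slide of the jaw in m: 0 wide open (115 mm between the faces), growing towards the anvil; gap between the faces = 0.115 - value; 0.071 when shut on the race. Starts at 0 to 0.03. About 3 N of sliding friction; it stays where it is left.
- race: Bearing race: loose plain steel ring lying flat on the caliper's bed between the jaws, outside diameter 44 mm, hole 28 mm, 16 mm tall, 110 g; starts 3 to 20 mm short of the anvil and slides along the bed when pushed. Origin: centre of its underside, 22 mm above the trolley.
- tray: Loose aluminium ball tray 176 x 86 mm with 14 mm lip, plate 8 mm thick, 0.35 to 0.55 kg, on the trolley top at any yaw. Long axis x, z up; origin: centre of its underside. Two round pockets 40 mm across, 3 mm deep, lie on the long axis 52 mm either side of the middle; the ball is in the +x one. In the middle a handle: two uprights, bar across the top.
- tray_handle (a point): Middle of the tray's handle bar, 90 mm above the tray's underside: bar 44 mm long (tray x), 14 mm thick (tray y), 24 mm tall, with open space below it between the uprights. Same axes as the tray.
- tray_pocket (a point): Centre of the floor of the pocket that holds the ball, 52 mm along the tray's +x from its middle, 5 mm above its underside.
- ball_center (a point): Centre of the loose steel ball, 25 mm diameter, 64 g. It rolls freely inside the 3 mm deep pocket, and leaves it when the tray is tipped by about 40 degrees or jerked.
- gauge: The fixed bench caliper, dark steel bed 190 mm long (its y), 56 mm wide, 22 mm tall, with anvil at the -y end and sliding jaw; on either side of the robot's midline, turned up to 20 degrees. Origin: centre of the bed's underside; the anvil's face is 60 mm from it towards -y.
- lug_nut: Bystander, to be left alone: loose chrome hexagonal lug nut, 25 mm wide, 28 mm tall, standing between the work places. Origin at its underside.
- rim_brush: Bystander, to be left alone: yellow plastic rim brush lying down, about 280 mm long, 47 mm thick. Origin at its underside.
- bucket: Bystander, to be left alone: white plastic bucket, 170 mm wide, 160 mm tall, open and empty. Origin at its underside.
- extinguisher: Bystander, to be left alone: small red fire extinguisher with squeeze lever, 86 mm wide, 280 mm tall, standing. Origin at its underside.
- spanner: Bystander, to be left alone: steel spanner lying flat beyond the work places, 200 mm long. Origin at its underside.
- grease_tin: Bystander, to be left alone: round grey grease tin, 76 mm wide, 60 mm tall. Origin at its underside.
- parts_tin: Bystander, to be left alone: plain open parts tin without handle, 120 x 90 x 30 mm. Origin at its underside.
Mind the look-alikes: they are no part of the job. Leave any red look-alike of the race alone. What is shaped like the tray but purple is not meant.

How it is judged:
On the way, in this order (a step that is already met when the one before it is completed fails the run):
1. the jaw nips the race against the anvil with at least 2.5 N on both sides (contact force between each of jaw, anvil and race above 2.5 N and value of joint jaw above 0.069 m), for 0.2 s.
2. the tray is lifted clear in the fingers with the ball in its pocket, the jaw still shut (height (world z) of tray above 0.05 m and contact force between the fingers and tray above 1 N and distance between ball_center and tray_pocket below 0.022 m and value of joint jaw above 0.069 m), for 0.2 s.
At the end, for the whole second after the job is handed in: Fingers alone hold the tray still, underside 110 to 200 mm above the trolley, within 0.12 rad of level, the ball in its pocket, the pocket within 30 mm sideways of the race's centre; the jaw still shut on the race within 2 mm, the race flat on the bed at the anvil (height (world z) of tray between 0.11 and 0.2 m and angle between tray's own z axis and vertical below 0.12 rad and horizontal distance between tray_pocket and race below 0.03 m and distance between ball_center and tray_pocket below 0.022 m and contact force between the fingers and tray above 1 N and contact force between tray and gauge below 0.1 N and contact force between tray and race below 0.1 N and linear speed of tray below 0.03 m/s and angular speed of tray below 0.2 rad/s and value of joint jaw above 0.069 m and y of race in the frame of gauge below -0.036 m and x of race in the frame of gauge between -0.015 and 0.015 m and height (world z) of race below 0.026 m); the arm keeps its last pose, push and grip.
It fails at once if the ball leaves its pocket (distance between ball_center and tray_pocket above 0.026 m).
It fails at once if the caliper is forced (over 60 N on the race) (contact force between jaw and race above 60 N).
It fails at once if a bystander is moved by more than 30 mm (distance of any of lug_nut, rim_brush, bucket, extinguisher, spanner, grease_tin, parts_tin from where it was at the start of the episode above 0.03 m).
It also fails if it takes over 67 s, if anything falls off the work surface, if the arm or the gripper's body presses on something with over 40 N, if the wrist force passes 120 N, or if a joint passes its speed limit or range.

## Working session

There is one attempt and no reset: what is moved stays moved. The work goes in short steps, each a Python script; the robot and the scene stay as the last script left them, time stands still between calls to the robot, and variables do not carry over. Pictures are saved under pics/ and viewed, at most 10 in all, crops included, and the job is handed in when it is done.

```bash
ls; mkdir -p pics
python3 - <<'E'
from plant import vision,status
import cv2,numpy as np,pickle
d={n:vision.snapshot(n) for n in("scene","top")}
pickle.dump(d,open('s0.pkl','wb'))
for n in d:
    cv2.imwrite(f'pics/{n}0.png',cv2.resize(d[n]['img'][:,:,::-1],(800,600),interpolation=cv2.INTER_CUBIC))
    print(n,d[n]['fx'],d[n]['cx'],d[n]['cy'],np.round(d[n]['cam_to_world'],3).tolist())
print(status.read_time_s())
E
```

```text
pics
scene 387.90914222103214 276.2066255061761 209.20775314014125 [[0.487, 0.745, -0.455, 0.965], [0.873, -0.412, 0.26, -0.25], [0.007, -0.524, -0.851, 0.956], [0.0, 0.0, 0.0, 1.0]]
top 493.1698853079489 277.51278494187005 211.67694411152175 [[-0.009, -0.997, 0.076, 0.394], [-1.0, 0.007, -0.022, 0.033], [0.022, -0.076, -0.997, 1.506], [0.0, 0.0, 0.0, 1.0]]
0.1
```

View pics/scene0.png

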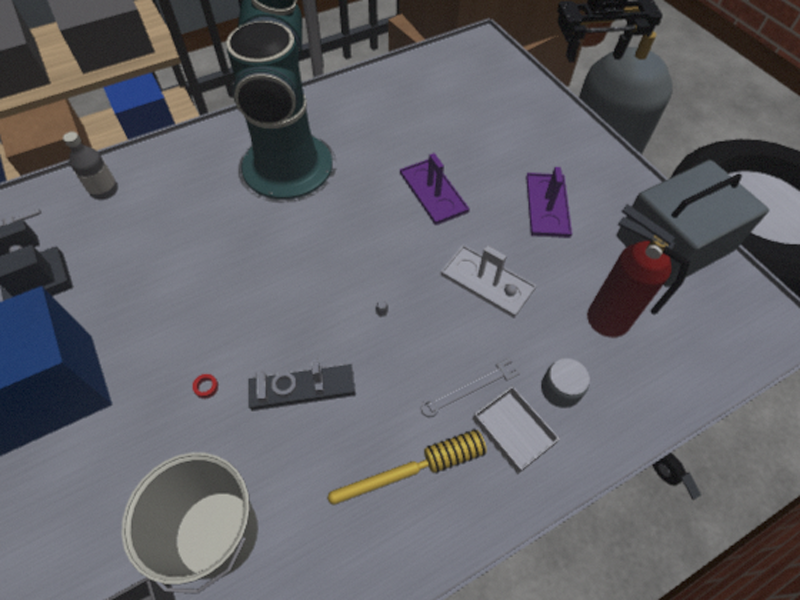

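View pics/top0.png

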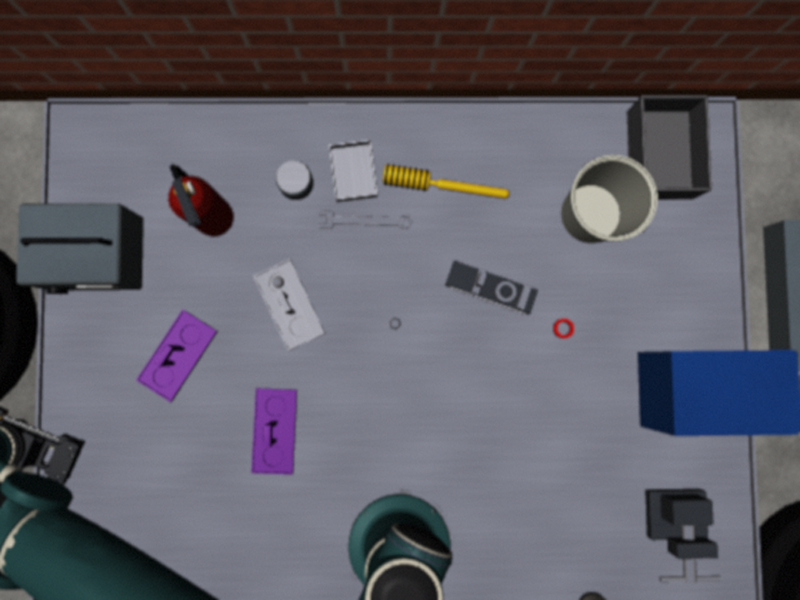

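The pictures show these things:
- **Tray:** three tray shapes, at top (288,305), (177,355) and (273,430). The last two are purple, so the aluminium one at (288,305), scene (488,280), is meant. Its ball is at top (278,282), scene (511,290).
- **Rings:** the grey race is in the caliper at top (507,291). The red ring at (563,328) is the look-alike.
- **Caliper:** at top (491,287), scene (302,385).

I'll confirm these in one enlarged crop and segment at the same time.

```bash
cat > h.py <<'E'
import numpy as np,cv2
def ray(d,uv):
    uv=np.atleast_2d(uv).astype(float)
    c=np.c_[(uv[:,0]-d['cx'])/d['fx'],(uv[:,1]-d['cy'])/d['fy'],np.ones(len(uv))]
    T=d['cam_to_world'];return T[:3,3],c@T[:3,:3].T
def plane(d,uv,z):
    o,v=ray(d,uv);return o+v*((z-o[2])/v[:,2])[:,None]
def proj(d,p):
    T=d['cam_to_world'];c=(np.atleast_2d(p)-T[:3,3])@T[:3,:3]
    return np.c_[c[:,0]/c[:,2]*d['fx']+d['cx'],c[:,1]/c[:,2]*d['fy']+d['cy']]
def biggest(m):
    cs,_=cv2.findContours(m.astype(np.uint8),cv2.RETR_EXTERNAL,cv2.CHAIN_APPROX_NONE)
    return max(cs,key=cv2.contourArea)
E
python3 - <<'E'
import pickle,cv2,numpy as np
from h import *
d=pickle.load(open('s0.pkl','rb'));t=d['top'];s=d['scene']
def crop(D,cx,cy,w,h,W=400,H=300):
    i=D['img'][cy-h//2:cy+h//2,cx-w//2:cx+w//2,::-1];return cv2.resize(i,(W,H),interpolation=cv2.INTER_CUBIC)
im=np.vstack([np.hstack([crop(t,344,201,88,66),crop(t,202,213,88,66)]),np.hstack([crop(s,211,270,88,66),crop(s,342,196,88,66)])])
cv2.imwrite('pics/crop.png',im)
g=cv2.cvtColor(t['img'],cv2.COLOR_RGB2HSV)
print('bg',g[250,300],'bed',g[190,322],'tray',g[222,205])
def win(m,x0,x1,y0,y1):
    o=np.zeros_like(m);o[y0:y1,x0:x1]=m[y0:y1,x0:x1];return o
mb=win(g[...,2]<75,300,390,170,232); mt=win((g[...,2]>150)&(g[...,1]<30),170,232,178,248)
for n,m,z in(('bed',mb,.022),('tray',mt,.014)):
    c=biggest(cv2.morphologyEx(m.astype(np.uint8),cv2.MORPH_CLOSE,np.ones((7,7))))
    p=plane(t,c[:,0,:],z)[:,:2]
    r=cv2.minAreaRect((p*1000).astype(np.float32)); b=cv2.boxPoints(r)
    print(n,r,np.round(b).tolist())
E
```

```text
bg [118  26 140] bed [109  35  59] tray [123  15 170]
bed ((538.4188232421875, -201.94696044921875), (185.79701232910156, 53.26609802246094), 70.18846893310547) [[482.0, -280.0], [532.0, -298.0], [595.0, -124.0], [545.0, -106.0]]
tray ((506.1159973144531, 228.4620361328125), (178.46221923828125, 91.10460662841797), 24.38734245300293) [[406.0, 233.0], [444.0, 150.0], [606.0, 224.0], [569.0, 307.0]]
```

View pics/crop.png

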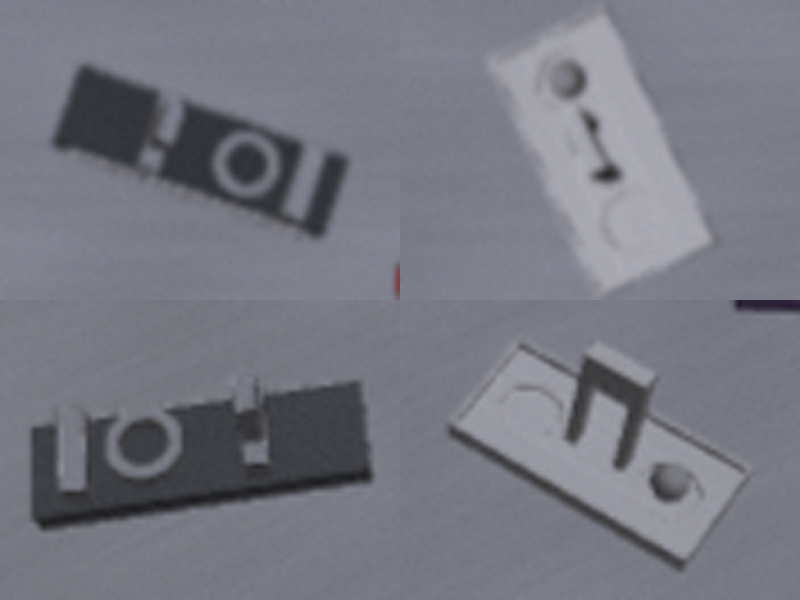

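The crop confirms both targets. The grey ring lies between the anvil and the jaw (anvil at the right in the top view), and the ball is in the aluminium tray's upper-left pocket. The bed measures 186x53 mm against 190x56, which is good. Next I refine the tray position and plan the push with IK checks.

```bash
cat >> h.py <<'E'
from scipy.spatial.transform import Rotation as R
G=np.array([.5384,-.2019]);GY=np.array([.339,.941]);GY/=np.linalg.norm(GY)
def down(ydir):  # rotvec, tool z down, tool y along ydir
    y=np.r_[np.array(ydir)/np.linalg.norm(ydir),0];z=np.array([0,0,-1.])
    return R.from_matrix(np.c_[np.cross(y,z),y,z]).as_rotvec()
def gp(y,z): return np.r_[G+GY*y,z]
E
python3 - <<'E'
from h import *;from plant import kin,status
import pickle
d=pickle.load(open('s0.pkl','rb'));t=d['top'];s=d['scene']
c=lambda x,y:(298+(x-400)/4.545,163+(y-300)/4.545)
k=plane(s,[c(519,343),c(450,428),c(685,562),c(748,470)],.014);print('tray scene',k.round(4),k.mean(0))
bar=plane(s,[c(621,363)],.102);print('bar',bar.round(4))
print('ball top',plane(t,[(158+(565-400)/4.545,180+80/4.545)],.0175).round(4),'ball scene',plane(s,[c(671,482)],.0175).round(4))
print('race top',plane(t,[(300+246/4.545,168+163/4.545)],.038).round(4),'expected line', [((plane(t,[(300+246/4.545,168+163/4.545)],.038)[0,:2]-G)@v).round(4) for v in (GY,[GY[1],-GY[0]])])
print('ext',plane(t,[(216/800*560,225*.7)],.0), 'anvil gy',((plane(t,[(300+305/4.545,168+185/4.545)],.046)[0,:2]-G)@GY))
print('tab gy',(plane(t,[(300+173/4.545,168+105/4.545)],.09)[0,:2]-G)@GY, 'scene',(plane(s,[(167+247/4.545,237+78/4.545)],.09)[0,:2]-G)@GY)
print(R.from_rotvec(status.read_tcp_rot()).as_matrix().round(2).tolist())
for sg in(1,-1):
  for p in(gp(.1,.2),gp(.0,.056)): print(sg,kin.inverse_kinematics(p,down(sg*GY)))
TY=np.array([-.413,.911])
for sg in(1,-1):
  for p in([.506,.228,.09],[.478,-.259,.22]): print('t',sg,kin.inverse_kinematics(p,down(sg*TY)))
E
```

```text
tray scene [[0.4178 0.2298 0.014 ]
 [0.454  0.1534 0.014 ]
 [0.6094 0.2279 0.014 ]
 [0.5735 0.3029 0.014 ]] [0.51367056 0.228479   0.014     ]
bar [[0.5112 0.2306 0.102 ]]
ball top [[0.5518 0.2503 0.0175]] ball scene [[0.5587 0.2526 0.0175]]
race top [[ 0.5277 -0.2305  0.038 ]] expected line [np.float64(-0.0306), np.float64(-0.0004)]
ext [[0.67836287 0.38534792 0.        ]] anvil gy -0.0707378854723843
tab gy 0.03251808963431403 scene 0.03886712298361024
[[-0.92, 0.39, -0.0], [0.39, 0.92, -0.0], [0.0, -0.0, -1.0]]
1 [-0.22898536  0.11767246  1.84968495  0.          1.17423524 -1.45400033]
1 [-0.4020877   0.25670655  1.97969241  0.          0.90519369 -1.62710268]
-1 [-2.28985356e-01  1.17672457e-01  1.84968495e+00 -8.88178420e-16
  1.17423524e+00  1.68759232e+00]
-1 [-4.02087701e-01  2.56706554e-01  1.97969241e+00 -8.88178420e-16
  9.05193693e-01  1.51448997e+00]
t 1 [ 3.78466567e-01  1.78792935e-01  2.00169947e+00 -4.44089210e-16
  9.61100247e-01 -1.61796437e+00]
t 1 [-5.42374338e-01  2.86176755e-02  1.90699678e+00 -4.44089210e-16
  1.20597820e+00 -2.53880527e+00]
t -1 [ 3.78466567e-01  1.78792935e-01  2.00169947e+00 -4.44089210e-16
  9.61100247e-01  1.52362828e+00]
t -1 [-5.42374338e-01  2.86176755e-02  1.90699678e+00 -4.44089210e-16
  1.20597820e+00  6.02787379e-01]
```

Both views agree within about 6 mm. The race is 7 mm short of the anvil on the caliper's midline, and the tab is at gauge y ≈ 35 mm. Now I push the jaw shut.

Run:
```python
from h import *;from plant import *
import cv2
o=down(GY)
p=status.read_position();
r.reach([.2,.43,.35],status.read_tcp_rot())
r.reach([.46,.0,.3],o)
move_gripper(0.0,20)
r.reach(gp(.085,.16),o)
r.line_to(gp(.085,.056))
f0=np.array(status.read_wrist_force())
print('A',r.line_to(gp(.035,.056),rate=.05,force_limit=15),status.read_position(),status.read_wrist_force())
stop=r.line_to(gp(-.01,.056),rate=.02,force_limit=15)
q=np.array(status.read_position());print(stop,'gy',(q[:2]-G)@GY,np.array(status.read_wrist_force())-f0)
r.hold(.5);print((np.array(status.read_wrist_force())-f0)[:2]@GY,status.read_time_s())
```

```text
A False [ 0.55016519 -0.1692729   0.05593786] [ 0.20828632  0.42117272 -0.522753  ]
True gy 0.013202989582840205 [2.07503115 2.92168575 1.4446373 ]
0.15239205316808868 8.7667
```

Run:
```python
from h import *;from plant import *
q=np.array(status.read_position());y=(q[:2]-G)@GY
print(y,status.read_wrist_force())
for i in range(10):
    y-=.0006; r.line_to(gp(y,q[2]),rate=.01); r.hold(.1)
    f=np.array(status.read_wrist_force()); a=(np.array(status.read_position())[:2]-G)@GY
    print(round(y,4),round(a,4),(f[:2]@GY).round(2),f.round(1))
    if f[:2]@GY>13: break
r.hold(.5);f=np.array(status.read_wrist_force());print(f[:2]@GY,status.read_time_s())
```

```text
0.013523057661077541 [ 0.64945335 -0.08286013  1.14388413]
0.0129 0.0134 3.97 [-1.   4.6  2.9]
0.0123 0.0134 6.45 [0.3 6.7 2.8]
0.0117 0.0133 7.15 [-0.4  7.7  2.4]
0.0111 0.0132 9.74 [ 0.6 10.1  3. ]
0.0105 0.0131 12.02 [ 1.2 12.4  2.8]
0.0099 0.0131 13.53 [ 2.1 13.6  2.5]
14.01508149956631 11.425
```

The race is rigidly clamped: 14 N at the tool, so about 11 N on the race. Retreat and check.

Run:
```python
from h import *;from plant import *
import pickle
z=status.read_position()[2]
r.line_to(gp(.05,z),rate=.1); r.line_to(gp(.05,.16)); r.reach([.42,.02,.32],down([-.413,.911])*1)
d={n:vision.snapshot(n) for n in("scene","top")}
pickle.dump(d,open('s1.pkl','wb'))
s=d['scene']['img'][165:285,150:390,::-1];cv2.imwrite('pics/s1.png',cv2.resize(s,(800,400),interpolation=cv2.INTER_CUBIC))
print(status.read_joint_pos(),status.read_time_s())
```

```text
[-1.29007160e-02 -2.74906863e-01  1.99526970e+00 -2.21862347e-04
  1.42378709e+00 -2.00781315e+00] 13.9917
```

View pics/s1.png

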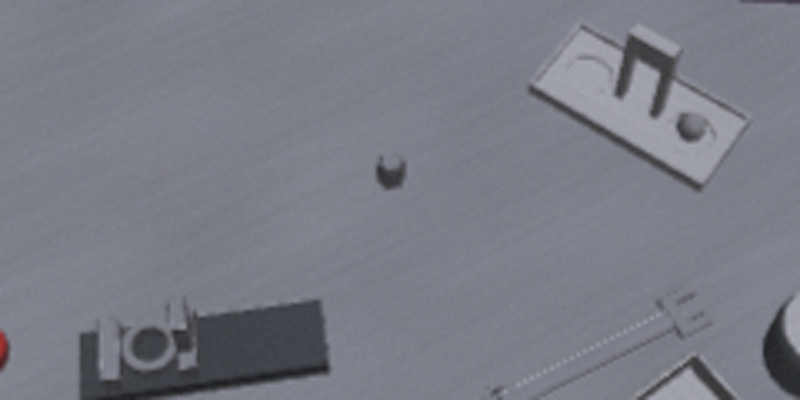

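The jaw is shut on the race at crop (150,345), between the tab at (188,345) and the anvil at (108,348). The tray and ball are undisturbed at (640,110) and (692,126). Next I grasp the handle and lift.

Run:
```python
from h import *;from plant import *
o=down([.413,-.911])
b=np.array([.5105,.2300])
move_gripper(.06,8)
r.reach([*b,.21],o); r.line_to([*b,.069],rate=.07)
move_gripper(.03,8);print('30',status.read_opening(),status.read_gripper_force())
move_gripper(0.0,8);print(status.read_opening(),status.read_gripper_force(),status.read_wrist_force())
move_gripper(0.0,40);print(status.read_opening(),status.read_gripper_force(),status.read_wrist_force())
r.line_to([*b,.080],rate=.02)
r.hold(.3);print(status.read_wrist_force(),status.read_ft_torque(),status.read_opening(),status.read_time_s())
```

```text
30 0.03003832587236242 0.0
0.013750727055261073 7.978122727945447 [-0.62938134  2.28432166 -0.59721831]
0.013385439783143294 39.977422915399075 [-1.23787899  1.37810612 -1.3464837 ]
[-0.97838211  0.73418511 -4.20265759] [-0.07799235  0.16099814 -0.02011676] 0.013352115010344334 22.3
```

Run:
```python
from h import *;from plant import *
import pickle
b=np.array([.5105,.2300]); u=np.array([.911,.413]); race=gp(-.038,0)[:2]
r.line_to([*b,.219],rate=.05); r.hold(.3)
t=race-.052*u/np.linalg.norm(u); print(t)
r.line_to([*t,.219],rate=.09); r.hold(1)
d={n:vision.snapshot(n) for n in("scene","top")}
pickle.dump(d,open('s2.pkl','wb'))
A=d['scene']['img'][130:310,100:340,::-1];B=d['top']['img'][120:300,250:490,::-1]
cv2.imwrite('pics/s2.png',cv2.resize(np.hstack([A,B]),(800,300),interpolation=cv2.INTER_CUBIC))
print(status.read_position(),status.read_wrist_force(),status.read_opening(),status.read_time_s())
```

```text
[ 0.47816019 -0.25912156]
[ 0.47816872 -0.25913082  0.21901705] [-0.32997894  0.44671182 -4.95974487] 0.01358758456411803 32.2333
```

View pics/s2.png

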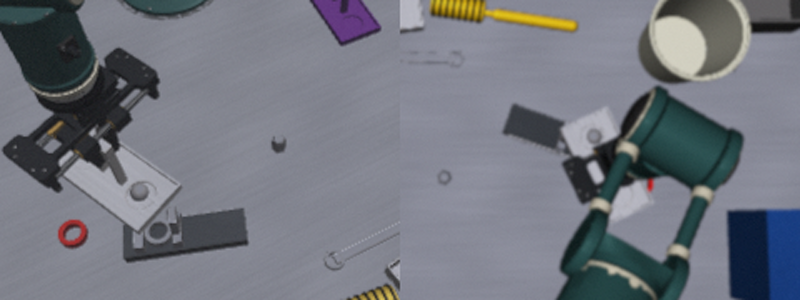

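The ball is in its pocket, at crop left (138,191) and right (595,135). The tray hangs over the nipped race, at left (160,232). Now a numeric check of the offset and level.

Run:
```python
from h import *;from plant import status
import pickle
d=pickle.load(open('s2.pkl','rb'));s,t=d['scene'],d['top'];k=240/400
a,b=[(100+138*k,130+191*k)],[(250+195*k,120+135*k)]
o1,v1=ray(s,a);o2,v2=ray(t,b);v1,v2=v1[0],v2[0]
x=np.linalg.lstsq(np.c_[v1,-v2],o2-o1,rcond=None)[0];P,Q=o1+x[0]*v1,o2+x[1]*v2
ball=(P+Q)/2;print('ball',ball,'miss',np.linalg.norm(P-Q))
print('race scene',plane(s,[(100+160*k,130+232*k)],.038),'planned',gp(-.038,0))
# lip corners right end, in scene: expected for level tray
u=np.array([.911,.413]);w=np.array([-.413,.911]);c=np.array(status.read_position())[:2]
for e in(1,):
  for f in(1,-1):
    p=np.r_[c+e*.088*u+f*.043*w,.164];print('lip corner predicted crop px',(proj(s,p)[0]-[100,130])/k)
p=np.r_[c-.088*u-.043*w,.164];print('far',(proj(s,p)[0]-[100,130])/k)
A=s['img'][190:290,130:225,::-1];cv2.imwrite('pics/s3.png',cv2.resize(A,(570,600),interpolation=cv2.INTER_CUBIC))
```

```text
ball [ 0.52402081 -0.2404625   0.16929073] miss 0.0041899521617978115
race scene [[ 0.53228403 -0.23357298  0.038     ]] planned [ 0.52552059 -0.23765081  0.        ]
lip corner predicted crop px [180.63443998 184.29566624]
lip corner predicted crop px [136.8074898  231.29915797]
far [ 44.77834837 161.18207941]
```

View pics/s3.png

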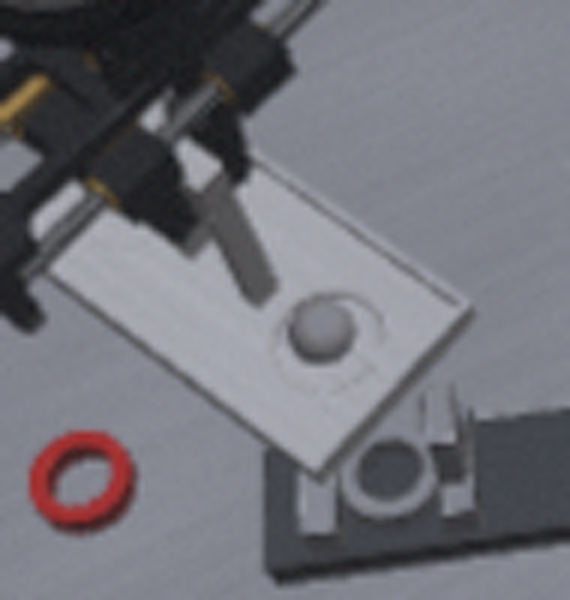

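The tray's lip corners are within 1 image pixel of where a level tray would put them: (470,308) and (318,472) against predicted (470,304) and (312,473). The ball is in its pocket, the race is nipped, and the offset is under about 10 mm. Handing in.

```bash
python3 -c "
from plant import *
print(status.read_gripper_force(),status.read_wrist_force(),max(abs(x) for x in status.read_qvel()))
print(ticket.finish_job())"
```

```text
39.98023509979248 [-0.32997894  0.44671182 -4.95974487] 0.001755449148295265
the job is handed in; nothing more can be done
None
```

I shut the jaw on the race, lifted the tray with the ball still in its pocket, and handed the job in at about 32 s with the tray held level about 15 cm up and the pocket within about 10 mm of the race's centre; no verdict came back.

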